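# Close the parts box lid without letting it slam

## Robot

A 6-joint arm with a two-finger parallel gripper is mounted at the origin on a cart in front of the work surface, level with it; the furniture and walls round the work are solid. World frame = base frame: x ahead of the robot, y to its left, z up, the work surface at z = 0. Lengths are in m, angles in rad, forces in N, time in s.
With the tool pointing down it reaches from about 0.275 to 0.725 m from the base axis. Payload 5.6 kg.
Tool frame: the origin (TCP) lies on the centre line of the jaws, within the pads' length; the fingertips stand ahead of it and the grasp point (between the pads) is the TCP (tip_extent is the x of the fingertips in the tool frame, in m); x points along the fingers, y is the direction in which the jaws open and shut, and the axes are right-handed (so a half turn about x gives the same grasp; the last joint's range is limited). The gripper opens to 85 mm and grips with 20 to 120 N. Pads are 22 mm wide; open, the fingers measure 114 mm over their backs; the gripper's body (76 mm by 85 mm) begins 54 mm behind the grasp point. The pads swing forward as they close: fully open they stand 13 mm farther back than shut.
Start: joints at [1.625, 0.255, 0.108, 0, -1.424, -0.285], TCP at [0.126, 0.535, 0.25] pointing down, gripper open.
Joint ranges: [-2.95, 2.95], [-1.21, 1.97], [-1.09, 1.5], [-2.87, 1.71], [-2.94, -0.07], [-3.05, 3.05]. Speed limits (rad/s): [2.57, 2.57, 3.14, 3.14, 3.14, 3.14].

## Interface

Orientations are given as a rotation vector (axis times angle).
In Python, from cell import goto, move_straight, set_joints, ungrasp, close_gripper, pause, inverse_kinematics, grab_frame, calibration, IKError, job_done, current_clock, current_joints, current_qvel, current_joint_torque, current_tcp_pos, current_tcp_rot, current_ft_force, current_torque, current_opening, tip_extent gives the robot as it stands. Calls block until the motion is done:
- goto(position, orientation): joint-space move of the TCP to a pose.
- move_straight(position, v=0.15, rotation=None): straight line of the TCP; rotation=None keeps the orientation; v is the mean speed in m/s.
- set_joints(angles): joint-space move.
- ungrasp() and close_gripper(): open the fingers fully, or close them until they stop; the grip force is fixed at half the most.
- pause(seconds).
- inverse_kinematics(position, orientation): joint angles nearest the present ones, or None.
- grab_frame(name): name is "side" or "top" or "wrist"; returns the picture (480x640x3 uint8, red, green, blue); there is no depth.
- calibration(name): a dict with "intrinsics" (3x3 intrinsics, pixels), "k1" (the pictures are not rectified: a ray, as slopes to the right and down, at radius r is drawn at 1 + k1 r^2 times it, then the intrinsics apply), "R" (3x3) and "t" (3): a world point X has camera coordinates R X + t. Camera axes: x right, y down, z forward; pixel columns grow to the right and rows downward; lengths in m; the calibration is good to about 2 mm. A picture is of the moment at which its call begins: read the wrist's pose just before it. calibration takes no time and is no camera call; for the wrist camera it gives the pose at the moment of the call.
A pose or a line that the arm cannot do raises IKError and nothing moves.
- job_done(): hands the job in, once; it reports no verdict.
Readings, each from a call of its own:
- current_clock(): time.
- current_joints(): joint angles.
- current_qvel(): joint speeds.
- current_joint_torque(): joint torques, N m.
- current_tcp_pos(): TCP position.
- current_tcp_rot(): TCP orientation.
- current_ft_force(): force on the tool from outside, world axes, zero at the start.
- current_torque(): the same for the moment, N m.
- current_opening(): opening from 0.0 (shut) to 1.0 (fully open).
Only numpy, scipy, OpenCV 4.12 (cv2) and the standard library are available. Lean on these libraries where they do the work, as an engineer would, in place of code of your own. Each camera call takes 0.05 s, during which the arm holds its last target.

## Task

The lid of the blue parts box stands open, leaning back past upright, and would slam if it were just flipped over. Tip it forward over the upright, catch it on a finger as it falls, and lower it slowly on that finger until it is fully shut, without gripping the lid or letting it drop. Leave the jar, the tin and the tape roll where they stand, and finish with the hand clear.

Things in the scene. Friction and masses are not known exactly. Their poses are not given: they have to be found in the camera images.
- riser: Plywood bench riser, fixed, 104 x 166 mm, 60 mm high; the blue parts box stands fixed on it, centred, same axes. Origin at the centre of its underside, z up; +x points from the box's front to its hinge side (roughly away from the robot), y along the hinge line. Its front face is at x = -0.052.
- parts_box: Blue parts box, 100 x 150 mm, open on top, three compartments of small samples, fixed on the riser. Origin at the centre of its underside (60 mm above the desk), axes as the riser's. Front wall at x = -0.050, rim 42 mm above the origin.
- lid_hinge (a point): Middle of the lid's hinge line, at x = +0.0535, z = 0.104 in the riser's frame; fixed; the hinge runs along the riser's y; axes as the riser's.
- parts_box_lid (a joint): Hinge angle of the blue lid (rad): 0 shut and level, pi/2 upright, end stop 1.83, where it leans back at the start. No spring, light damping: past upright toward 0 it falls shut by itself in under a second, reaching 3 to 4 rad/s; on the other side it falls back open. Holding it up by the tab takes about 0.6 N.
- tab_tip (a point): Middle of the outer end of the lid's lift tab, mid-thickness, 126.5 mm from the hinge line, moving with the lid. At lid angle a it lies at lid_hinge - 0.1265*cos(a) along the riser's x + 0.1265*sin(a) along z. Axes are the lid's; with the lid shut, the riser's.
- lid_front (a point): The blue lid: panel 152 mm wide along the hinge, 4 mm thick, 0.14 kg, 3 mm ribs on its outer face; front edge 107 mm from the hinge line. In the middle of that edge the lift tab, 44 mm wide, 4 mm thick, stands 20 mm farther out in the lid's plane. This point: middle of the panel's front edge, on its inner face. Shut, the tab juts 23 mm before the box's front wall, underside 102 mm above the desk.
- jar_studs: Clear jar of wooden-coloured studs with a grey screw cap, 58 mm across, 70 mm high, loose, to the left of the box and nearer the robot; origin at the centre of its underside. Bystander.
- grease_pot: Low grey tin with a ribbed lid, 57 mm across, 32 mm high, loose, to the left of the box; origin at the centre of its underside. Bystander.
- tape_roll: Roll of tan tape lying flat, 96 mm across, 25 mm high, loose, behind the box; origin at the centre of its underside. Bystander.
There are look-alikes about, which are no part of the job. There is more than one size of the riser; the one meant has the size given above.

How it is judged:
By the outcome, as a careful person would: the job done as asked, in the order asked, and still so for the second after the job is handed in, with the robot touching nothing.
It also fails if it takes over 45 s, if anything falls off the work surface, if the arm or the gripper's body presses on something with over 40 N, if the wrist force passes 120 N, or if a joint passes its speed limit or range.

## Working session

There is one attempt and no reset: what is moved stays moved. The work goes in short steps, each a Python script; the robot and the scene stay as the last script left them, time stands still between calls to the robot, and variables do not carry over. Pictures are saved under pics/ and viewed, and the job is handed in when it is done.

```bash
ls; mkdir -p pics
python3 - <<'E'
from cell import *
import cv2
for n in ["side","top","wrist"]:
    c=calibration(n); print(n,c)
    cv2.imwrite(f"pics/{n}0.png",grab_frame(n)[:,:,::-1])
print(current_clock(),current_tcp_pos(),current_tcp_rot(),tip_extent() if callable(tip_extent) else tip_extent, current_opening())
E
```

```text
pics
side {'intrinsics': array([[584.83955871,   0.        , 328.56663728],
       [  0.        , 584.83955871, 237.13956784],
       [  0.        ,   0.        ,   1.        ]]), 'k1': -0.12462707855027635, 'R': array([[-8.24242172e-04, -9.99944070e-01, -1.05440746e-02],
       [-8.86847799e-01,  5.60294521e-03, -4.62027693e-01],
       [ 4.62060930e-01,  8.97016667e-03, -8.86802815e-01]]), 't': array([-0.169854  ,  0.52116524,  0.98219668])}
top {'intrinsics': array([[455.33336606,   0.        , 324.75114537],
       [  0.        , 455.33336606, 244.36658333],
       [  0.        ,   0.        ,   1.        ]]), 'k1': 0.03616338142520696, 'R': array([[-0.02915719, -0.99947578, -0.01407179],
       [-0.9888249 ,  0.03089984, -0.14584415],
       [ 0.14620251,  0.00966213, -0.9892075 ]]), 't': array([-0.14823492,  0.54559455,  0.96442961])}
wrist {'intrinsics': array([[390.76241373,   0.        , 322.14115443],
       [  0.        , 390.76241373, 237.03140303],
       [  0.        ,   0.        ,   1.        ]]), 'k1': -0.08833302787548569, 'R': array([[-0.22907109, -0.97340794,  0.00184742],
       [-0.93696219,  0.22100803,  0.27066088],
       [-0.26387174,  0.06026962, -0.96267298]]), 't': array([ 0.54922928, -0.03446279,  0.37975843])}
0.15 [0.12569312 0.5350968  0.2495891 ] [-2.09962596  0.24502597  2.09983418] 0.019 1.00074664513502
```

View pics/side0.png

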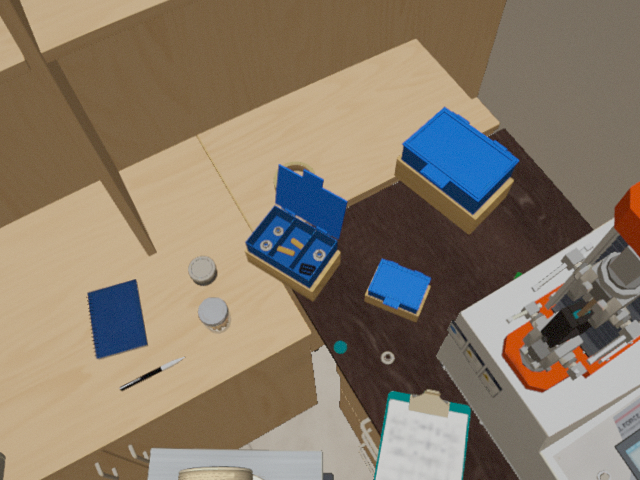

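View pics/top0.png

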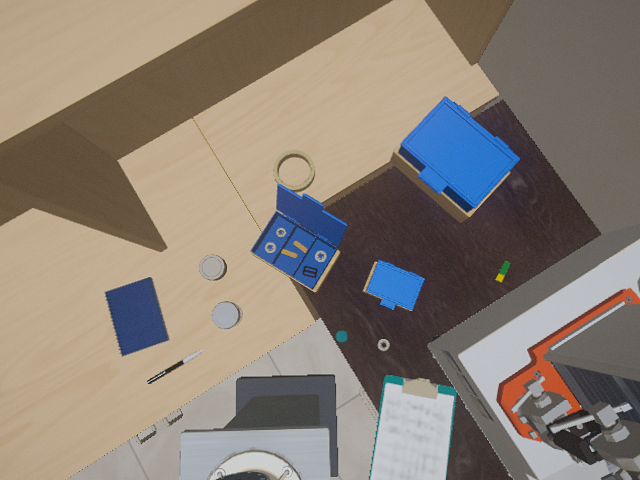

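View pics/wrist0.png

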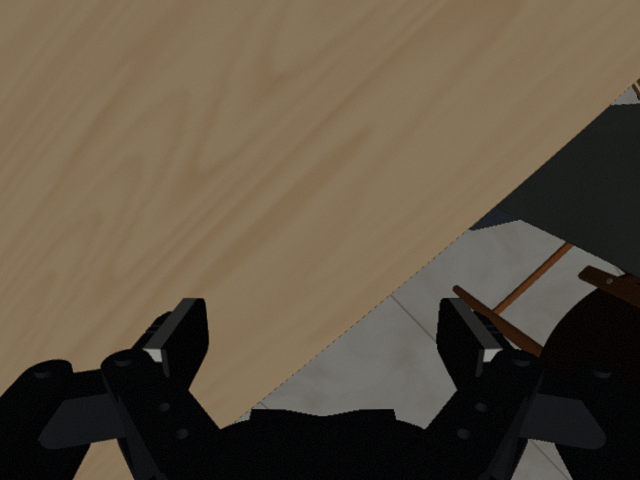

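Run:
```python
import cv2
a=cv2.imread("pics/side0.png")[155:310,235:355]; b=cv2.imread("pics/top0.png")[175:300,240:360]
a=cv2.resize(a,None,fx=4.8,fy=3.8,interpolation=2) if 0 else cv2.resize(a,(0,0),fx=3.8,fy=3.8,interpolation=cv2.INTER_CUBIC)
b=cv2.resize(b,(0,0),fx=4.6,fy=4.6,interpolation=cv2.INTER_CUBIC)
cv2.imwrite("pics/sa.png",a);cv2.imwrite("pics/tb.png",b)
```

```text
(no output)
```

View pics/sa.png

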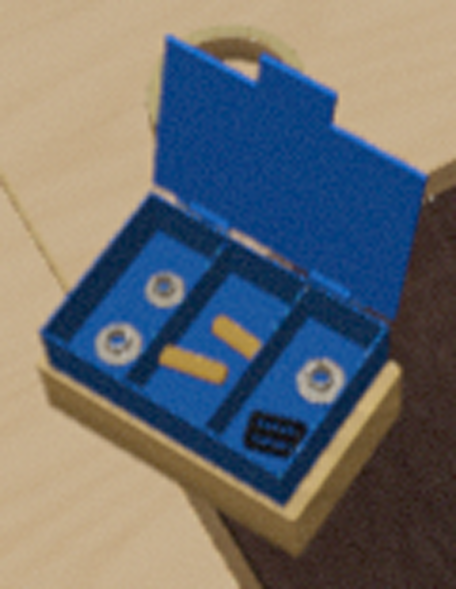

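View pics/tb.png

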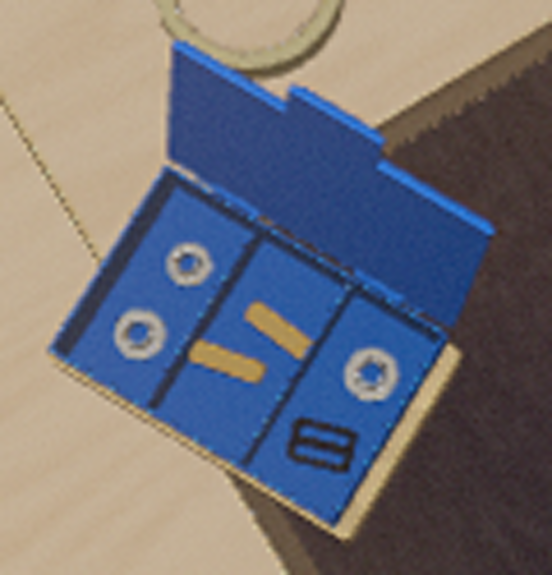

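```bash
cat > h.py <<'E'
import numpy as np, cv2
from cell import calibration
C={}
def ray(n,uv,c=None):
    c=c or C.setdefault(n,calibration(n))
    K=c["intrinsics"]; d=np.array([c["k1"],0,0,0,0.])
    p=cv2.undistortPoints(np.array([[uv]],float),K,d)[0,0]
    R,t=c["R"],c["t"]
    return -R.T@t, R.T@np.array([p[0],p[1],1])
def onz(n,uv,z,c=None):
    o,d=ray(n,uv,c); return o+d*(z-o[2])/d[2]
def tri(a,b):
    A=[];B=[];ls=[]
    M=np.zeros((3,3));v=np.zeros(3)
    for n,uv in (("side",a),("top",b)):
        o,d=ray(n,uv);d=d/np.linalg.norm(d);P=np.eye(3)-np.outer(d,d);M+=P;v+=P@o;ls.append((o,P))
    x=np.linalg.solve(M,v); return x,[np.linalg.norm(P@(x-o)) for o,P in ls]
def proj(n,X):
    c=C.setdefault(n,calibration(n))
    return cv2.projectPoints(np.array([X],float),cv2.Rodrigues(c["R"])[0],c["t"],c["intrinsics"],np.array([c["k1"],0,0,0,0.]))[0][0,0]
E
python3 - <<'E'
from h import *
np.set_printoptions(precision=4,suppress=True)
s=[(x/3.8+234.6,y/3.8+154.6) for x,y in [(47,332),(152,195),(388,322),(290,503)]]
t=[(x/4.6+239.6,y/4.6+174.6) for x,y in [(50,350),(168,170),(445,335),(335,525)]]
for n,q in (("side",s),("top",t)):
    P=np.array([onz(n,p,0.102) for p in q])[:,:2]; print(n);print(P, P.mean(0)); 
    print([np.linalg.norm(P[i]-P[(i+1)%4]) for i in range(4)])
    r=P[1]-P[0]+P[2]-P[3]; l=P[0]-P[3]+P[1]-P[2]
    print(np.degrees(np.arctan2(r[1],r[0])),np.degrees(np.arctan2(-l[0],l[1])))
for a,b in zip(s,t): print(tri(a,b))
# tab corners
for a,b in (((262,58),(292,92)),((336,93),(381,138)),((168,36),(175,45)),((428,177),(492,232))):
    print('tab',tri((a[0]/3.8+234.6,a[1]/3.8+154.6),(b[0]/4.6+239.6,b[1]/4.6+174.6)))
for nm,a,b,z in (("jar",(213,311),(226,315),.07),("tin",(202,269),(212,267),.032),("tape",(295,180),(294,170),.025)):
    print(nm,onz("side",a,z),onz("top",b,z))
E
```

```text
side
[[ 0.5239 -0.0128]
 [ 0.6047 -0.0633]
 [ 0.5285 -0.1872]
 [ 0.4289 -0.1384]] [ 0.5215 -0.1004]
[np.float64(0.09528953266576948), np.float64(0.14543386790642904), np.float64(0.11088341559272552), np.float64(0.15742842789945682)]
-28.80901159405126 -34.4367729461893
top
[[ 0.5232 -0.0117]
 [ 0.6039 -0.0658]
 [ 0.5244 -0.1889]
 [ 0.4411 -0.1375]] [ 0.5232 -0.101 ]
[np.float64(0.09717853841274869), np.float64(0.14658324793037925), np.float64(0.09788199553397228), np.float64(0.15016629275992546)]
-32.73186907356132 -32.977606828240845
(array([ 0.5229, -0.0126,  0.1041]), [np.float64(0.000512079869174506), np.float64(0.0005120798691744939)])
(array([ 0.6036, -0.0647,  0.1038]), [np.float64(0.0012540697385498031), np.float64(0.0012540697385498138)])
(array([ 0.5229, -0.1879,  0.113 ]), [np.float64(0.0008342970579688467), np.float64(0.0008342970579687773)])
(array([ 0.4428, -0.1366,  0.0688]), [np.float64(0.0003806435316125377), np.float64(0.00038064353161254056)])
tab (array([ 0.6052, -0.1287,  0.2287]), [np.float64(0.0012318333847764415), np.float64(0.0012318333847763589)])
tab (array([ 0.5857, -0.1636,  0.2275]), [np.float64(0.0008094872435702248), np.float64(0.0008094872435703015)])
tab (array([ 0.6311, -0.0809,  0.2102]), [np.float64(0.0010533428974582157), np.float64(0.0010533428974582148)])
tab (array([ 0.5503, -0.2067,  0.209 ]), [np.float64(0.0006690717998810923), np.float64(0.0006690717998810708)])
jar [0.3934 0.0484 0.07  ] [0.3937 0.0455 0.07  ]
tin [0.4983 0.0874 0.032 ] [0.4992 0.0855 0.032 ]
tape [ 0.7164 -0.0965  0.025 ] [ 0.7171 -0.0991  0.025 ]
```

Run:
```python
from h import *
from cell import *
from scipy.spatial.transform import Rotation as R
np.set_printoptions(precision=4,suppress=True)
for n,uv in (("side",(152,252)),("side",(103,180)),("top",(165,250)),("top",(0,203)),("top",(120,160)),("side",(200,135)),("top",(192,118))): print(n,uv,onz(n,uv,0))
c=calibration("wrist"); T=R.from_rotvec(current_tcp_rot()).as_matrix(); p=np.array(current_tcp_pos())
print("tool",T); o=-c["R"].T@c["t"]; print("cam in tool",T.T@(o-p)); 
for uv in ((190,299),(206,300),(440,299),(458,299)):
    o,d=ray("wrist",uv,c); o=T.T@(o-p); d=T.T@d
    for y in (-.0425,.0425):
        k=(y-o[1])/d[1]
        if k>0: print(uv,y,o+k*d)
```

```text
side (152, 252) [0.553  0.2084 0.    ]
side (103, 180) [0.7391 0.3521 0.    ]
top (165, 250) [0.545  0.2014 0.    ]
top (0, 203) [0.6662 0.5805 0.    ]
top (120, 160) [0.7619 0.3108 0.    ]
side (200, 135) [0.8635 0.1364 0.    ]
top (192, 118) [0.8609 0.1432 0.    ]
tool [[-0.0003 -0.2288 -0.9735]
 [-0.0014 -0.9735  0.2288]
 [-1.      0.0015 -0.0001]]
cam in tool [-0.1244 -0.0001 -0.0699]
(190, 299) -0.0425 [-0.0106 -0.0425 -0.0172]
(206, 300) -0.0425 [ 0.0053 -0.0425 -0.0095]
(440, 299) 0.0425 [ 0.004   0.0425 -0.0104]
(458, 299) 0.0425 [-0.0133  0.0425 -0.0184]
```

```bash
cat >> h.py <<'E'
from cell import *
from scipy.spatial.transform import Rotation as Rn
np.set_printoptions(precision=4,suppress=True)
YAW=np.radians(-32.8); CEN=np.array([0.523,-0.100])
EX=np.array([np.cos(YAW),np.sin(YAW),0]); EZ=np.array([0,0,1.]); EY=np.cross(EZ,EX)
H=np.r_[CEN,0]+0.0535*EX+0.104*EZ
TIP=.006
def rot(p,sgn,head=0.):
    ex=np.cos(head)*EX+np.sin(head)*EY
    d=np.cos(p)*ex-np.sin(p)*EZ; n=np.sin(p)*ex+np.cos(p)*EZ
    y=sgn*n
    return Rn.from_matrix(np.c_[d,y,np.cross(d,y)]).as_rotvec(), d, n
def pose_front(X,Z,pdeg,sgn=1,off=0.):
    "TCP pose so that lower/front finger's inner tip edge is at (X,Z) rel. hinge"
    r,d,n=rot(np.radians(pdeg),sgn)
    return H+X*EX+Z*EZ+off*EY+.0425*n-TIP*d, r
def xz(P):
    v=np.asarray(P)-H; return np.array([v@EX,v@EZ,v@EY])
E
python3 - <<'E'
from h import *
for s in (1,-1):
  for X,Z,p in ((-.05,.25,90),(-.05,.15,80),(-.05,.07,70),(-.05,.05,45),(-.02,.056,25),(-.06,.06,30),(-.1125,-.004,40),(-.1125,-.004,30),(-.1125,-.004,20),(-.1125,-.004,10),(-.18,-.004,20)):
    P,r=pose_front(X,Z,p,s); q=inverse_kinematics(P,r); print(s,X,Z,p,P,q)
E
```

```text
1 -0.05 0.25 90 [ 0.5617 -0.1249  0.36  ] [ 0.0528  0.3079  0.4549  0.     -1.7178  2.5163]
1 -0.05 0.15 80 [ 0.5602 -0.124   0.2673] [ 0.1224  0.1887  0.0074  0.1172 -1.257   2.4179]
1 -0.05 0.07 70 [ 0.5578 -0.1224  0.1942] [ 0.1943  0.1225 -0.3757  0.3235 -0.8427  2.1864]
1 -0.05 0.05 45 [ 0.5476 -0.1159  0.1883] None
1 -0.02 0.056 25 [ 0.5617 -0.1249  0.2011] None
1 -0.06 0.06 30 [ 0.531  -0.1052  0.2038] None
1 -0.1125 -0.004 40 [ 0.4925 -0.0803  0.1364] None
1 -0.1125 -0.004 30 [ 0.4869 -0.0767  0.1398] None
1 -0.1125 -0.004 20 [ 0.4809 -0.0729  0.142 ] None
1 -0.1125 -0.004 10 [ 0.4746 -0.0688  0.1429] None
1 -0.18 -0.004 20 [ 0.4241 -0.0363  0.142 ] None
-1 -0.05 0.25 90 [ 0.5617 -0.1249  0.36  ] [ 0.0528  0.3079  0.4549  0.     -1.7178 -0.6253]
-1 -0.05 0.15 80 [ 0.5602 -0.124   0.2673] [ 0.1224  0.1887  0.0074  0.1172 -1.257  -0.7237]
-1 -0.05 0.07 70 [ 0.5578 -0.1224  0.1942] [ 0.1943  0.1225 -0.3757  0.3235 -0.8427 -0.9552]
-1 -0.05 0.05 45 [ 0.5476 -0.1159  0.1883] None
-1 -0.02 0.056 25 [ 0.5617 -0.1249  0.2011] None
-1 -0.06 0.06 30 [ 0.531  -0.1052  0.2038] None
-1 -0.1125 -0.004 40 [ 0.4925 -0.0803  0.1364] None
-1 -0.1125 -0.004 30 [ 0.4869 -0.0767  0.1398] None
-1 -0.1125 -0.004 20 [ 0.4809 -0.0729  0.142 ] None
-1 -0.1125 -0.004 10 [ 0.4746 -0.0688  0.1429] None
-1 -0.18 -0.004 20 [ 0.4241 -0.0363  0.142 ] None
```

```bash
cat >> h.py <<'E'
def pose_c(X,Z,s,pdeg,sgn=-1,head=0.,which=-1,off=0.):
    "front(-1)/rear(+1) finger inner face at depth s from tip touches (X,Z) rel. hinge"
    r,d,n=rot(np.radians(pdeg),sgn,np.radians(head))
    return H+X*EX+Z*EZ+off*EY-which*.0425*n+(s-TIP)*d, r
E
python3 - <<'E'
from h import *
for X,Z,s in ((-.1265,-.004,.025),(-.1265,.03,.02),(-.06,.11,.02),(0,.125,.02),(.03,.12,.02)):
  for hd in (-30,-15,0,15,30,45):
    res=[]
    for p in range(90,10,-5):
        P,r=pose_c(X,Z,s,p,-1,hd, -1); q=inverse_kinematics(P,r)
        if q is None: break
        res.append((p,q))
    print(X,Z,hd,res[-1] if res else None)
E
```

```text
-0.1265 -0.004 -30 (25, array([ 0.576 ,  0.3159, -1.0772,  1.39  , -1.1595, -2.9486]))
-0.1265 -0.004 -15 (50, array([ 0.2545,  0.0687, -1.0452,  1.4476, -0.6113, -2.3922]))
-0.1265 -0.004 0 (55, array([ 0.0274,  0.0168, -1.0571,  1.65  , -0.3308, -2.1652]))
-0.1265 -0.004 15 (60, array([ 0.0416,  0.0128, -1.0189,  1.3329, -0.1785, -1.6374]))
-0.1265 -0.004 30 (60, array([ 0.126 ,  0.0089, -0.9753,  0.8981, -0.1115, -1.0469]))
-0.1265 -0.004 45 (15, array([-0.8735,  0.2839, -0.8035, -1.8852, -1.1172,  2.6663]))
-0.1265 0.03 -30 (15, array([ 0.6788,  0.3532, -1.0805,  1.333 , -1.3391, -3.0036]))
-0.1265 0.03 -15 (40, array([ 0.3442,  0.0231, -1.0878,  1.5385, -0.787 , -2.524 ]))
-0.1265 0.03 0 (50, array([ 0.1061, -0.0629, -1.0646,  1.5924, -0.4154, -2.1477]))
-0.1265 0.03 15 (55, array([ 0.039 , -0.0797, -1.0348,  1.4038, -0.2006, -1.6907]))
-0.1265 0.03 30 (55, array([ 0.0698, -0.0878, -1.0137,  1.0689, -0.0775, -1.165 ]))
-0.1265 0.03 45 (15, array([-0.8397,  0.1207, -0.7623, -1.8108, -1.0429,  2.4492]))
-0.06 0.11 -30 (15, array([ 0.4746,  0.2392, -0.9468,  1.4707, -1.3285, -2.744
[... 676 characters left out ...]
-0.194 , -0.0199, -0.8122,  1.6131, -0.0825, -1.6959]))
0 0.125 30 (45, array([ 0.0631, -0.0141, -0.617 ,  0.4054, -0.2017, -0.4773]))
0 0.125 45 (15, array([-0.6504,  0.0693, -0.3782, -1.6229, -0.8259,  1.9414]))
0.03 0.12 -30 (15, array([ 0.2451,  0.3078, -0.8136,  1.6615, -1.2359, -2.6772]))
0.03 0.12 -15 (35, array([ 0.0598,  0.1153, -0.7838,  1.6405, -0.6947, -2.2815]))
0.03 0.12 0 (45, array([-0.0245,  0.067 , -0.732 ,  1.4077, -0.3826, -1.8026]))
0.03 0.12 15 (50, array([ 0.0448,  0.0707, -0.6012,  0.7837, -0.3224, -1.0344]))
0.03 0.12 30 (45, array([ 0.035 ,  0.0502, -0.5185,  0.2672, -0.2263, -0.32  ]))
0.03 0.12 45 (15, array([-0.6471,  0.1308, -0.3229, -1.6303, -0.8232,  1.9503]))
```

```bash
cat >> h.py <<'E'
def tabtip(a,in_=0.002):
    a=np.radians(a); return .1265*np.array([-np.cos(a),np.sin(a)])+in_*np.array([-np.sin(a),-np.cos(a)])
PP=60; SG=-1
def rear(a,s=.02,gap=0.,back=0.):
    X,Z=tabtip(a,-.002); P,r=pose_c(X,Z,s,PP,SG,0,+1); _,d,n=rot(np.radians(PP),SG)
    return P+gap*n-back*d,r
def front(a,s=.02,gap=0.):
    X,Z=tabtip(a,.002); P,r=pose_c(X,Z,s,PP,SG,0,-1); _,d,n=rot(np.radians(PP),SG)
    return P-gap*n,r
E
python3 - <<'E'
import h
from h import *
for sg in (-1,1):
    h.SG=sg
    print(sg)
    for nm,(P,r) in (("pre",rear(105,gap=.02,back=.09)),("ins",rear(105,gap=.02)),("up",rear(90)),("past",rear(80)),*[(f"f{a}",front(a)) for a in (65,45,30,15,0,-3)],("out",(front(-3)[0]-.03*EX,front(0)[1])),("out2",(front(-3)[0]-.03*EX+.08*EZ-.05*EX,front(0)[1]))):
        print(nm,P,inverse_kinematics(P,r))
print(inverse_kinematics([.09,.40,.38],current_tcp_rot()))
E
```

```text
-1
pre [ 0.5488 -0.1166  0.2802] [ 0.2789 -0.0293 -0.4434  0.5178 -0.8631 -1.1343]
ins [ 0.5866 -0.141   0.2023] [ 0.178   0.0993 -0.5395  0.6204 -0.6268 -1.2039]
up [ 0.5446 -0.1139  0.1971] [ 0.255   0.0172 -0.6543  0.667  -0.6373 -1.3198]
past [ 0.5261 -0.102   0.1956] [ 0.2957 -0.0197 -0.6988  0.681  -0.6511 -1.3691]
f65 [ 0.5583 -0.1228  0.2269] [ 0.242   0.0219 -0.5503  0.5907 -0.7115 -1.2126]
f45 [ 0.5284 -0.1035  0.2012] [ 0.294  -0.0199 -0.6801  0.6654 -0.6652 -1.3481]
f30 [ 0.5119 -0.0928  0.1746] [ 0.313  -0.0283 -0.78    0.7488 -0.6049 -1.4669]
f15 [ 0.5016 -0.0862  0.1439] [ 0.2979 -0.0132 -0.8778  0.8787 -0.5196 -1.6074]
f0 [ 0.4985 -0.0842  0.1111] [ 0.2216  0.0252 -0.9681  1.1052 -0.4105 -1.7918]
f-3 [ 0.4987 -0.0843  0.1045] [ 0.195   0.0353 -0.9841  1.1698 -0.3866 -1.8376]
out [ 0.4735 -0.0681  0.1045] [ 0.2732 -0.0118 -1.0289  1.1369 -0.4251 -1.8741]
out2 [ 0.4314 -0.041   0.1845] [ 0.5958 -0.206  -0.8899  0.6988 -0.7968 -1.6449]
1
pre [ 0.5488 -0.1166  0.2802] [ 0.2789 -0.0293 -0.4434  0.5178 -0.8631  2.0073]
ins [ 0.5866 -0.141   0.2023] [ 0.178   0.0993 -0.5395 
[... 174 characters left out ...]
1  1.7725]
f65 [ 0.5583 -0.1228  0.2269] [ 0.242   0.0219 -0.5503  0.5907 -0.7115  1.929 ]
f45 [ 0.5284 -0.1035  0.2012] [ 0.294  -0.0199 -0.6801  0.6654 -0.6652  1.7935]
f30 [ 0.5119 -0.0928  0.1746] [ 0.313  -0.0283 -0.78    0.7488 -0.6049  1.6747]
f15 [ 0.5016 -0.0862  0.1439] [ 0.2979 -0.0132 -0.8778  0.8787 -0.5196  1.5342]
f0 [ 0.4985 -0.0842  0.1111] [ 0.2216  0.0252 -0.9681  1.1052 -0.4105  1.3498]
f-3 [ 0.4987 -0.0843  0.1045] [ 0.195   0.0353 -0.9841  1.1698 -0.3866  1.304 ]
out [ 0.4735 -0.0681  0.1045] [ 0.2732 -0.0118 -1.0289  1.1369 -0.4251  1.2674]
out2 [ 0.4314 -0.041   0.1845] [ 0.5958 -0.206  -0.8899  0.6988 -0.7968  1.4967]
[ 1.7351 -0.0321  0.1044 -0.0005 -1.7087 -0.3953]
```

Run:
```python
from h import *
move_straight([.09,.40,.38],v=.25)
goto([.43,-.06,.36],rear(105)[1])
P,r=rear(105,gap=.02,back=.09); goto(P,r)
print(current_clock(),current_tcp_pos(),P,current_ft_force())
cv2.imwrite("pics/s1.png",grab_frame("side")[60:360,180:480,::-1]);cv2.imwrite("pics/w1.png",grab_frame("wrist")[:,:,::-1]);cv2.imwrite("pics/t1.png",grab_frame("top")[60:360,180:480,::-1])
```

```text
3.7917 [ 0.5491 -0.1166  0.2799] [ 0.5488 -0.1166  0.2802] [0.1894 0.5033 0.3464]
```

View pics/s1.png

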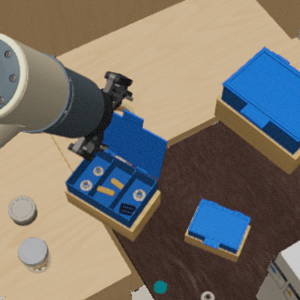

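View pics/w1.png

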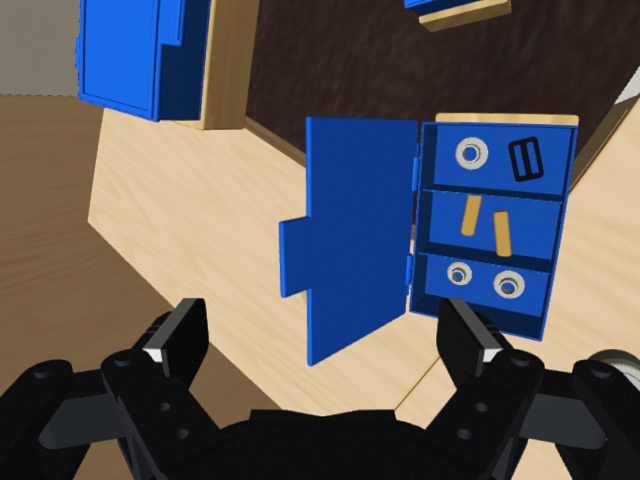

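Run:
```python
from h import *
for y in (-.022,.022):
    X,Z=tabtip(104.85,.002); print(proj("wrist",H+X*EX+Z*EZ+y*EY), proj("side",H+X*EX+Z*EZ+y*EY)-[180,60])
    
for y in (-.075,.075): print(proj("wrist",H-.1035*EX-.002*EZ+y*EY))
```

```text
[288.4108 217.5552] [143.694  121.1977]
[290.3049 295.5982] [123.3668 110.3064]
[583.8978 119.7471]
[547.5502 338.2012]
```

Run:
```python
from h import *
move_straight(rear(105,gap=.02)[0],v=.12)
print(current_clock(),current_ft_force())
move_straight(rear(105,gap=.003)[0],v=.08); print(current_ft_force())
move_straight(rear(97)[0],v=.06); print(current_clock(),current_ft_force(),xz(current_tcp_pos()))
cv2.imwrite("pics/w2.png",grab_frame("wrist")[:,:,::-1])
```

```text
4.8417 [-0.0552  0.1723 -0.2629]
[0.4174 0.0411 0.2335]
5.6833 [ 0.4899 -0.7556 -0.1914] [-0.0127  0.092   0.0001]
```

View pics/w2.png

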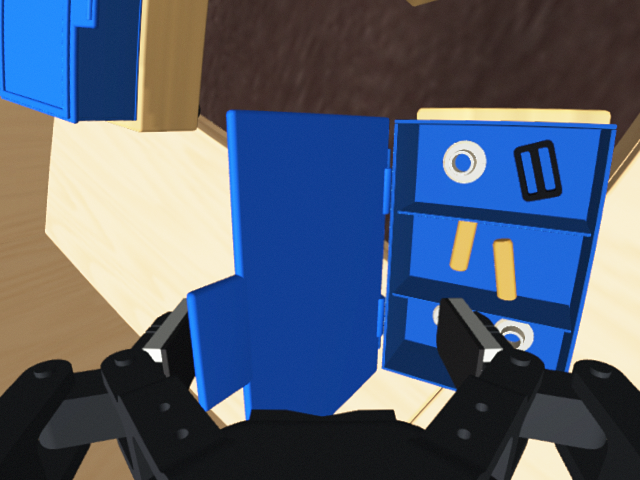

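The tab (190–250, 280–405) lies against the rear finger, with the front finger (450, 320) ahead of the lid. Next: tip it over and catch it.

Run:
```python
from h import *
a=rear(83)[0]; b=front(62)[0]
move_straight(rear(90)[0],v=.07)
move_straight(a,v=.08); t0=current_clock()
move_straight(b,v=.13); f=current_ft_force();print(t0,current_clock(),f)
cv2.imwrite("pics/w3.png",grab_frame("wrist")[:,:,::-1])
print(current_clock(),current_ft_force(),current_tcp_pos()-b)
cv2.imwrite("pics/s3.png",grab_frame("side")[60:360,180:480,::-1])
```

```text
6.4417 6.8833 [-0.8344  0.3364 -0.0384]
6.9333 [-0.5659  0.6354  0.041 ] [-0.0006 -0.0001 -0.001 ]
```

View pics/w3.png

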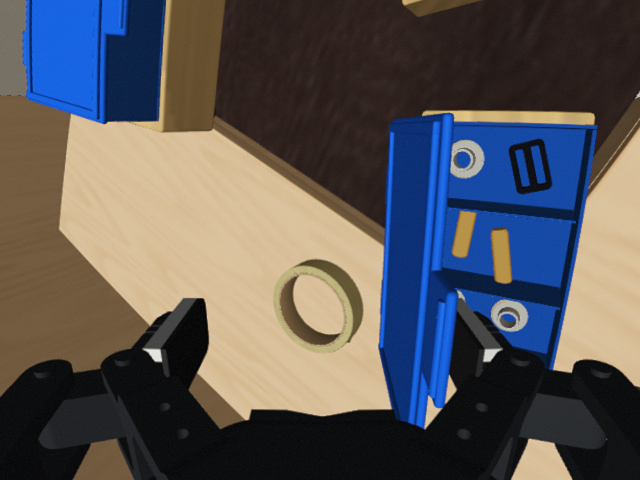

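View pics/s3.png

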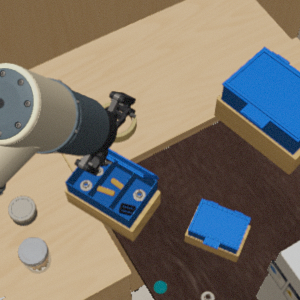

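Caught: the tab (440, 350) rests on the front finger's inner face at about 60°. Lowering.

Run:
```python
from h import *
for a in np.arange(56,7,-6):
    move_straight(front(a)[0],v=.035)
print(current_clock(),current_ft_force(),a)
cv2.imwrite("pics/w4.png",grab_frame("wrist")[:,:,::-1])
cv2.imwrite("pics/t4.png",cv2.resize(grab_frame("side")[150:320,220:380,::-1],None,fx=3,fy=3))
```

```text
11.7083 [-3.0899  0.9905 -0.2021] 8
```

View pics/w4.png

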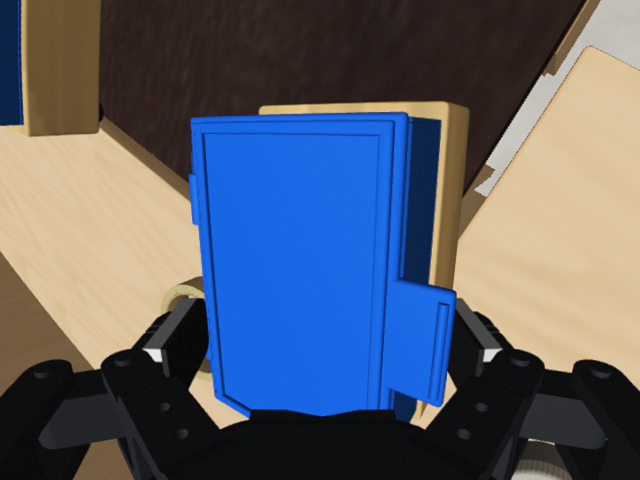

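View pics/t4.png

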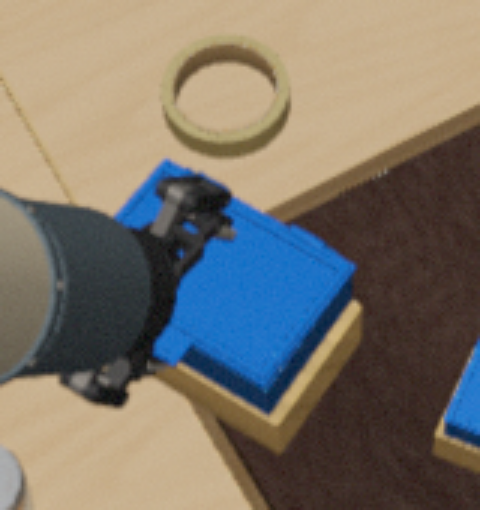

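Run:
```python
from h import *
for a in (5,2.5,0,-1.5,-3):
    move_straight(front(a)[0],v=.02); print(a,current_clock(),current_ft_force())
cv2.imwrite("pics/w5.png",grab_frame("wrist")[:,:,::-1])
```

```text
5 12.2917 [-2.6103  0.2033 -0.4542]
2.5 12.7167 [-1.2803  1.5243 -0.5851]
0 13.1417 [ 1.1183 -0.6911  0.594 ]
-1.5 13.4583 [ 0.241  -0.0383 -0.3134]
-3 13.775 [-0.5528  0.6039 -0.1428]
```

View pics/w5.png

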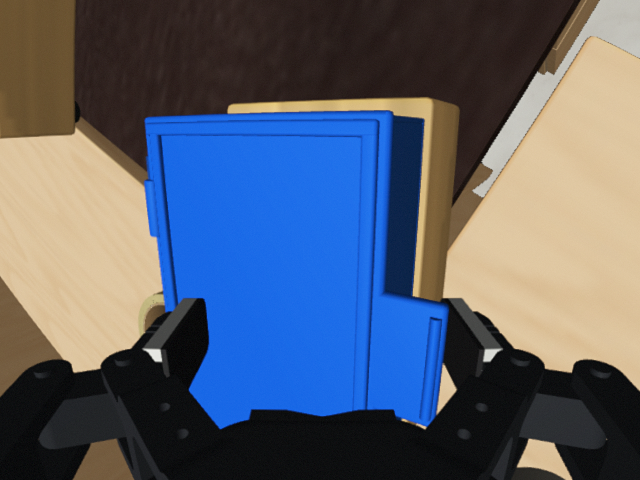

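Run:
```python
from h import *
for a in (0,3,6):
  print(a)
  for y in (-.022,):
    X,Z=tabtip(a,-.002); print('tabtop',proj("wrist",H+X*EX+Z*EZ+y*EY))
  u=np.radians(a); e=np.array([-np.cos(u),np.sin(u)]); 
  X,Z=.107*e+.002*np.array([np.sin(u),np.cos(u)]); print('panel corner',proj("wrist",H+X*EX+Z*EZ-.076*EY))
```

```text
0
tabtop [460.0121 297.7457]
panel corner [403.9657  98.2548]
3
tabtop [454.0251 306.5329]
panel corner [396.0755  96.7598]
6
tabtop [446.0217 315.9423]
panel corner [386.3234  95.1759]
```

Run:
```python
from h import *
c0=calibration("wrist")
for a in (-4.5,-6):
    move_straight(front(a)[0],v=.02); print(a,current_clock(),current_ft_force())
C.clear()
im=grab_frame("wrist")[:,:,::-1]
cv2.imwrite("pics/w6.png",cv2.resize(im[80:440,340:500],None,fx=1.6,fy=1.6))
for a in (0,3):
    X,Z=tabtip(a,-.002); print('tabtop',proj("wrist",H+X*EX+Z*EZ-.022*EY))
    u=np.radians(a); e=np.array([-np.cos(u),np.sin(u)]); X,Z=.107*e+.002*np.array([np.sin(u),np.cos(u)]); print('panel corner',proj("wrist",H+X*EX+Z*EZ-.076*EY))
s=grab_frame("side")[150:320,220:380,::-1]; cv2.imwrite("pics/s6.png",cv2.resize(s,None,fx=3.5,fy=3.5,interpolation=cv2.INTER_CUBIC))
```

```text
-4.5 14.1417 [1.2365 0.0692 0.3214]
-6 14.4583 [ 0.2469  0.0335 -0.1552]
tabtop [457.492  307.1957]
panel corner [398.0893  96.4188]
tabtop [450.9951 317.0115]
panel corner [389.4141  94.7511]
```

View pics/w6.png

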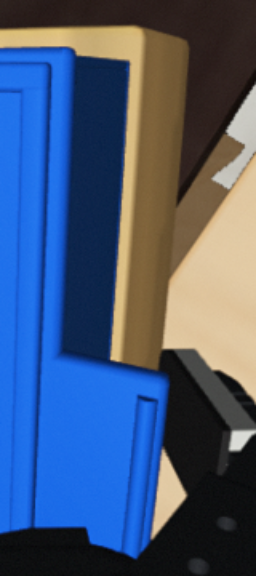

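View pics/s6.png

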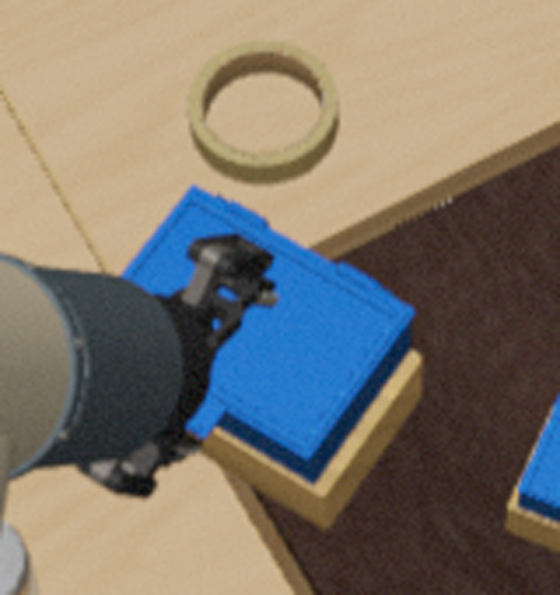

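Run:
```python
from h import *
p=np.array(current_tcp_pos()); r=current_tcp_rot()
move_straight(p-.032*EX,v=.05); print(current_ft_force())
move_straight(p-.06*EX+.1*EZ,v=.1)
move_straight(p-.12*EX+.22*EZ,v=.15); print(current_clock(),current_ft_force())
C.clear()
cv2.imwrite("pics/w7.png",grab_frame("wrist")[:,:,::-1])
cv2.imwrite("pics/s7.png",grab_frame("side")[:,:,::-1])
cv2.imwrite("pics/t7.png",grab_frame("top")[:,:,::-1])
for a in (0,3):
    for n in ("side","wrist"):
        X,Z=tabtip(a,-.002); print(n,'tabtop',proj(n,H+X*EX+Z*EZ-.022*EY))
        u=np.radians(a); e=np.array([-np.cos(u),np.sin(u)]); X,Z=.107*e+.002*np.array([np.sin(u),np.cos(u)]); print('panel corner',proj(n,H+X*EX+Z*EZ-.076*EY),proj(n,H+X*EX+Z*EZ+.076*EY))
```

```text
[ 0.0301 -0.0483  0.7432]
17.5833 [ 0.1423  0.1654 -0.6274]
side tabtop [279.3002 276.0166]
panel corner [309.0125 282.2213] [243.6284 243.1891]
wrist tabtop [369.4804 182.8177]
panel corner [350.6213 119.8639] [347.7192 282.1717]
side tabtop [279.0811 274.4731]
panel corner [308.9653 280.9301] [243.3015 241.7746]
wrist tabtop [366.1681 183.6662]
panel corner [347.5228 119.7252] [344.8977 284.0345]
```

View pics/w7.png

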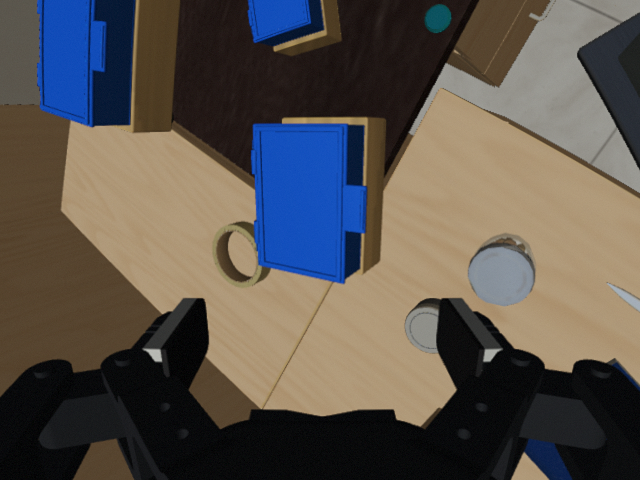

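View pics/s7.png

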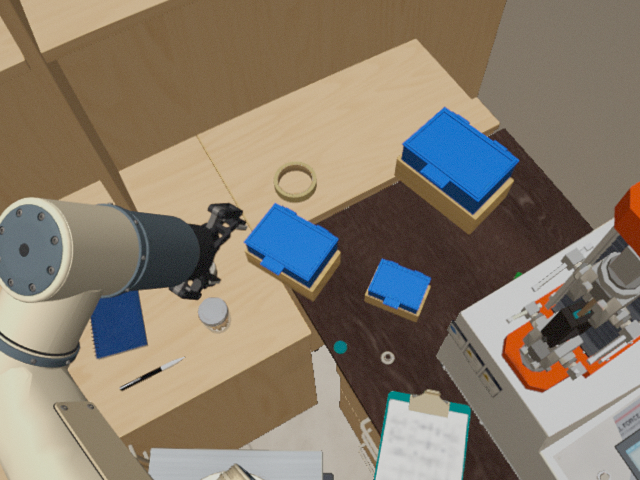

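Run:
```python
from cell import *
job_done(); print(current_clock())
```

```text
the job is handed in; nothing more can be done
the job is handed in; nothing more can be done
```

The lid is shut and the job is handed in, with the hand clear, at about 18 s of the 45 s allowed.

- **Tipping and catching:** I straddled the tab with the open gripper pitched 60° down. The rear finger drew the lid just over upright, and the front finger moved in and caught it at about 60°.
- **Lowering:** I lowered the lid on that finger in small steps over about 7 s. Contact forces stayed around 3 N or less. Then I drew the finger out from under the tab and backed away.

**Last checks:**
- **Lid:** In the side view the panel's front corners, at about (308, 283) and (246, 244), match the positions predicted for 0° to within 1–3 px. The lid looks like the shut look-alike boxes. Lowering the finger further had not moved it.
- **Disagreement:** A wrist picture just before I withdrew read 6–19 px off the shut prediction. Taken alone it would have allowed 1–3° open. I put this down to a pose bias of a few pixels, because the box corners in the first wrist picture were also up to 6 px off. The lid itself did not move.
- **Bystanders:** The jar and the tape roll are where they were in the side view. The tin is hidden behind the hand there. The last wrist picture shows it standing on the desk, but I did not measure its position again.

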